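Nest the empty parts dishes and shut them in the dock

TASK

Tidy away the two empty red parts dishes: first nest one squarely inside the other out on the bench, then slide the stack along the bench, without lifting it, through the open gate into the dock. Then push the orange gate shut until it snaps home on its catch. Leave everything else on the bench where it is.

Things in the scene. Friction and masses are not known exactly. Their poses are not given: they have to be found in the camera images.
- dish_a: red round parts dish, empty, 0.2 kg, 40 mm tall, 86 mm across at the foot, flaring to 120 mm at the rim; inside floor 16 mm above the underside, wall 3 mm. Rim bead 28 to 40 mm up: upright outside (120 mm across), inside 98 mm across at 30 mm, 104 at the top (8 to 11 mm to pinch). Origin: centre of the underside, z up. Nested, the upper dish sits 16 mm above the lower; the stack is 56 mm tall
- dish_b: the second dish, identical to dish_a (red, 120 mm across, 40 mm tall); same origin
- dock: square open-topped dock of aluminium walls fixed to the bench, no floor or sill. Inside 156 x 156 mm, walls 12 mm thick, 50 mm tall. Origin: centre of the inside, at bench level; +x points to the back wall; the -x side is the gateway (150 mm clear), gate hinged at its +y end. A catch post 26 x 14 mm, 50 mm tall stands at x -98 to -72, y -102 to -87 mm
- gate (a joint): angle of the dock's orange gate, rad: 0 is shut and caught on the sprung catch, about 1.5 to 1.85 (wide open) at the start. It turns freely until about 0.08, where the catch resists (about 4 N at the free edge), and snaps home past about 0.03
- gate_hinge (a point): point on the gate's vertical hinge axis, 25 mm above the bench, at x -84, y +86 mm in the dock's frame. The gate is a panel 160 mm long, 12 mm thick, 50 mm tall, its mid-plane through the axis; shut, it runs from the hinge along the dock's -y; it opens towards the dock's -x
- gate_tip (a point): point on the gate's outer face (the face to push on), 155 mm from the hinge axis, 25 mm above the bench
- transformer: bystander, to be left alone: black steel mains transformer, block 75 x 90 x 70 mm. Origin: centre of the underside
- capacitor: bystander, to be left alone: blue standing can, 50 mm across, 90 mm tall. Origin: centre of the underside
- screwdriver: bystander, to be left alone: screwdriver lying on its side, 170 mm long, blue handle. Origin: in the handle-tip line, at bench level
- multimeter: bystander, to be left alone: yellow meter lying flat, 85 x 180 x 38 mm. Origin: centre of the underside
- jar: bystander, to be left alone: amber jar with black lid, 68 mm across, 85 mm tall. Origin: centre of the underside
Not all that is in view belongs to the job. Leave any blue look-alike of the dish_a alone. What is shaped like the dish_b but purple is not meant.

How it is judged:
On the way, in this order (a step that is already met when the one before it is completed fails the run):
1. one red dish is nested fully home in the other, outside the dock (((horizontal distance between dish_a and dish_b below 0.006 m and z of dish_a in the frame of dish_b between 0.012 and 0.02 m and angle between each of dish_a, dish_b's own z axis and vertical below 0.1 rad) or (horizontal distance between dish_b and dish_a below 0.006 m and z of dish_b in the frame of dish_a between 0.012 and 0.02 m and angle between each of dish_b, dish_a's own z axis and vertical below 0.1 rad))), for 0.2 s.
2. the nested stack stands inside the dock (((horizontal distance between dish_a and dish_b below 0.006 m and z of dish_a in the frame of dish_b between 0.012 and 0.02 m and angle between each of dish_a, dish_b's own z axis and vertical below 0.1 rad) or (horizontal distance between dish_b and dish_a below 0.006 m and z of dish_b in the frame of dish_a between 0.012 and 0.02 m and angle between each of dish_b, dish_a's own z axis and vertical below 0.1 rad)) and x of dish_a in the frame of dock between -0.02 and 0.025 m and y of dish_a in the frame of dock between -0.025 and 0.025 m and x of dish_b in the frame of dock between -0.02 and 0.025 m and y of dish_b in the frame of dock between -0.025 and 0.025 m), for 0.2 s.
3. the gate is shut on its catch with the stack inside (all of step 2 and value of joint gate below 0.02 rad), for 0.2 s.
At the end, for the whole second after the job is handed in: One dish is nested in the other (12 to 20 mm above it, centres within 6 mm, both upright within 0.1 rad), both stand in the dock (centres within -20 to +25 mm in x and 25 mm in y of the dock's centre), at rest, and the gate is on its catch (joint below 0.02 rad) (all of step 3 and linear speed of each of dish_a, dish_b below 0.02 m/s); the robot touches nothing.
It fails at once if the nested stack is lifted off the bench (lower dish more than 20 mm up) instead of slid ((horizontal distance between dish_a and dish_b below 0.012 m and z of dish_a in the frame of dish_b between 0.01 and 0.03 m and height (world z) of dish_b above 0.02 m) or (horizontal distance between dish_b and dish_a below 0.012 m and z of dish_b in the frame of dish_a between 0.01 and 0.03 m and height (world z) of dish_a above 0.02 m)).
It fails at once if a bystander is shifted by more than 30 mm (distance of any of transformer, capacitor, screwdriver, multimeter, jar from where it was at the start of the episode above 0.03 m).
It also fails if it takes over 72 s, if anything falls off the work surface, if the arm or the gripper's body presses on something with over 40 N, if the wrist force passes 120 N, or if a joint passes its speed limit or range.

ROBOT

A 6-joint arm with a two-finger parallel gripper is mounted at the origin on the work surface. World frame = base frame: x ahead of the robot, y to its left, z up, the work surface at z = 0. Lengths are in m, angles in rad, forces in N, time in s.
With the tool pointing down it reaches from about 0.35 to 0.975 m from the base axis. Payload 7.1 kg.
Tool frame: the origin (TCP) lies midway between the tips of the shut fingers; the grasp point (between the pads) lies 19 mm behind it; z points along the fingers, y is the line along which they close (so a half turn about z gives the same grasp; the last joint's range is limited). The gripper opens to 88 mm and grips with 3 to 60 N. Pads are 20 mm wide; open, the fingers measure 115 mm over their backs; the gripper's body (75 mm by 178 mm) begins 61 mm behind the grasp point.
Start: joints at [1.283, 0.423, 1.63, -0, 1.089, -0.019], TCP at [0.166, 0.603, 0.223] pointing down, gripper open.
Joint ranges: [-3, 3], [-0.9, 2.11], [0.09, 2.58], [-1.31, 4.45], [0.11, 2.69], [-2.54, 2.54]. Speed limits (rad/s): [2.39, 2.39, 3.01, 3.14, 3.14, 3.14].

INTERFACE

Orientations are given as a unit quaternion [x, y, z, w].
In Python, from cell import manip gives the robot as it stands.
- The arm moves only by the shell command python3 -m handwheel 'ROWS' [OPENING]. ROWS is text: rows parted by semicolons, each of 4 numbers parted by spaces: the shift along the world's x, y, z in cm, then the turn about the world's z in degrees. A call has 1 to 5 rows; each row shifts and turns the commanded pose from where the row before left it; what a row does not reach is not made up. A row lasts 1/12 s, in which the tool goes at most 41.7 mm and 7.16 degrees, less where a joint would pass 70% of its speed; a pose out of reach is approached as far as the arm can. A call with a gripper value outside its range is refused whole. OPENING is the closure in counts, from 0 (fully open) to 255 (shut), set as the call begins (- or left out, the last holds). The fingers move at their own pace and stop on an object; the grip force is fixed at half the most. Time passes only in rows, so rows that do not move let the fingers close. It gives the time, the measured TCP pose, the force, the opening and the grip force at its end, in the units of the state.
- manip.sense(): the state, without advancing time (a new reading comes with each control period).
- manip.grab_frame(name): name is "scene" or "top" or "wrist"; returns the picture (400x640x3 uint8, blue, green, red); there is no depth.
- manip.camera_info(name): a dict with "fov_y" (degrees; the focal length in pixels is half the picture's height over the tangent of half this angle, whatever the lens; pixels are square), "cx", "cy" (the principal point, pixels), "cam_to_world" (4x4, takes a point from camera to world coordinates). Camera axes: x right, y up, looking along -z (the intrinsics and any distortion apply to the point x, -y, -z); pixel columns grow to the right and rows downward; lengths in m; the calibration is good to about 2 mm. A picture is of the moment at which its call begins: read the wrist's pose just before it. camera_info takes no time and is no camera call; for the wrist camera it gives the pose at the moment of the call.
- manip.finish_job(): hands the job in; it is judged then, once.
The state is a dict: "clock": time; "qpos": joint angles; "dq": joint speeds; "joint_torque": joint torques, N m; "ee_pos": TCP position; "orientation": TCP orientation; "force": force on the tool from outside, world axes, zero at the start; "wrist_torque": the same for the moment, N m; "gripper_width": finger opening in m; "grasp_force": force on a finger pad.
Only numpy, scipy, OpenCV 4.12 (cv2) and the standard library are available. Lean on these libraries where they do the work, as an engineer would, in place of code of your own. Each camera call takes 0.05 s, during which the arm holds its last target. There are 200 camera calls.

## Working session

There is one attempt and no reset: what is moved stays moved. The work goes in short steps, Python scripts to look and compute and a shell command to move; the robot and the scene stay as the last step left them, time stands still between calls to the robot, and variables do not carry over. Pictures are saved under pics/ and viewed, at most 10 in all, crops included, and the job is handed in when it is done.

```bash
mkdir -p pics; ls
cat > h.py <<'E'
import numpy as np, cv2
from cell import manip
def ray(cam,u,v,info=None):
    i=info or manip.camera_info(cam); f=200/np.tan(np.radians(i["fov_y"]/2)); T=np.array(i["cam_to_world"])
    d=T[:3,:3]@np.array([(u-i["cx"])/f,-(v-i["cy"])/f,-1]); return T[:3,3],d
def onz(cam,u,v,z,info=None):
    o,d=ray(cam,u,v,info); return o+d*(z-o[2])/d[2]
def pix(cam,p,info=None):
    i=info or manip.camera_info(cam); f=200/np.tan(np.radians(i["fov_y"]/2)); T=np.array(i["cam_to_world"])
    c=T[:3,:3].T@(np.array(p)-T[:3,3]); return i["cx"]+f*c[0]/-c[2], i["cy"]-f*c[1]/-c[2]
E
python3 - <<'E'
from h import *
for n in ("scene","top"):
    im=manip.grab_frame(n); cv2.imwrite(f"pics/{n}0.png",im); i=manip.camera_info(n); print({k:(np.round(v,3).tolist() if k=="cam_to_world" else v) for k,v in i.items()})
s=manip.sense(); print(s["ee_pos"],s["orientation"],s["clock"],s["force"])
E
```

```text
pics
{'fov_y': 54.522241127679465, 'cx': 314.3017625027657, 'cy': 197.11608290029935, 'cam_to_world': [[-0.505, -0.658, 0.558, 1.081], [0.863, -0.392, 0.319, 0.371], [0.009, 0.643, 0.766, 0.841], [0.0, 0.0, 0.0, 1.0]]}
{'fov_y': 55.53352115291898, 'cx': 320.4848687886023, 'cy': 196.68514334117577, 'cam_to_world': [[0.04, 0.978, -0.207, 0.26], [-0.999, 0.04, -0.006, 0.026], [0.002, 0.207, 0.978, 1.155], [0.0, 0.0, 0.0, 1.0]]}
[0.16579596 0.60209307 0.22197645] [ 1.33971941e-01  9.90984885e-01 -6.82118231e-04 -1.03761067e-04] 0.1 [-0.41985709  0.0710404  -0.10536827]
```

View pics/top0.png

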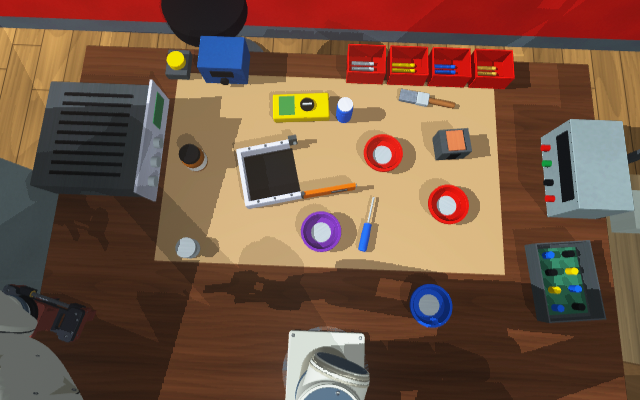

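View pics/scene0.png

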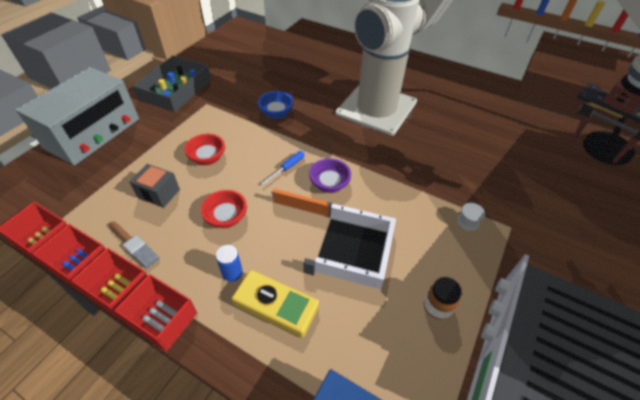

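Top view: red dishes at (383,154) and (448,204). The purple dish (321,232), the blue dish (431,305) and the red bins along the back edge are not meant. The dock is at about (268,172), with its gateway on the right and the orange gate open from (303,192) to (355,185). I'll measure these and confirm in one enlarged crop.

Run:
```python
from h import *
for n in ("top","scene"):
    im=cv2.imread(f"pics/{n}0.png"); hsv=cv2.cvtColor(im,cv2.COLOR_BGR2HSV); H,S,V=cv2.split(hsv)
    red=(((H<5)|(H>172))&(S>150)&(V>90)).astype(np.uint8)*255
    for c in cv2.findContours(red,cv2.RETR_EXTERNAL,cv2.CHAIN_APPROX_NONE)[0]:
        if cv2.contourArea(c)<300: continue
        P=np.array([onz(n,*p[0],0.04)[:2] for p in c],np.float32)
        (x,y),r=cv2.minEnclosingCircle(P); e=cv2.fitEllipse(P)
        if r<0.09: print(n,"red",c.mean(0).round(0),"c",round(x,4),round(y,4),"r",round(r,4),"ell",np.round(e[0],4),np.round(e[1],4))
    org=((H>6)&(H<16)&(S>180)&(V>120)).astype(np.uint8)*255
    for c in cv2.findContours(org,cv2.RETR_EXTERNAL,cv2.CHAIN_APPROX_NONE)[0]:
        if cv2.contourArea(c)<60: continue
        P=np.array([onz(n,*p[0],0.05)[:2] for p in c],np.float32)
        print(n,"orange",c.mean(0).round(0),cv2.boxPoints(cv2.minAreaRect(P)).round(3).tolist())
im=cv2.imread("pics/top0.png")[115:255,225:475]
cv2.imwrite("pics/crop1.png",cv2.resize(im,None,fx=3.2,fy=3.2,interpolation=cv2.INTER_CUBIC))
```

```text
top red [[448. 204.]] c 0.4906 -0.3493 r 0.061 ell [ 0.4899 -0.3493] [0.1168 0.1197]
top red [[383. 153.]] c 0.6428 -0.1539 r 0.0608 ell [ 0.6432 -0.1531] [0.1165 0.1186]
top orange [[329. 190.]] [[0.48899999260902405, 0.08100000023841858], [0.5220000147819519, -0.07199999690055847], [0.5429999828338623, -0.06700000166893005], [0.5090000033378601, 0.0860000029206276]]
scene red [[223. 208.]] c 0.6511 -0.1495 r 0.0635 ell [ 0.6499 -0.1499] [0.1156 0.124 ]
scene red [[204. 148.]] c 0.4998 -0.3416 r 0.0683 ell [ 0.499  -0.3434] [0.1141 0.132 ]
```

View pics/crop1.png

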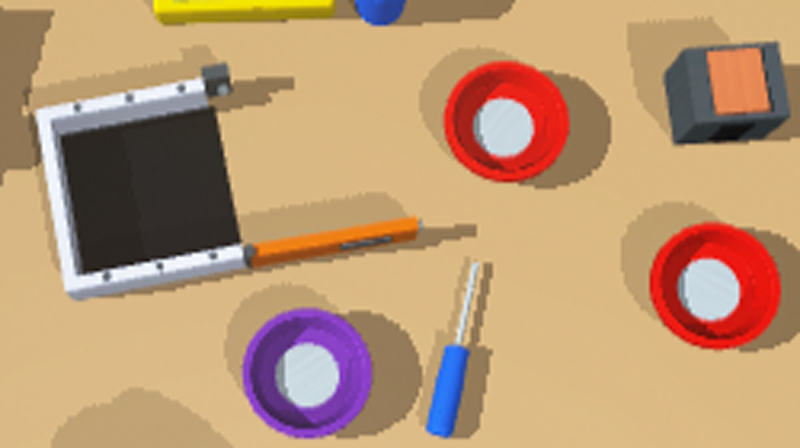

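The crop confirms two red dishes with pale inside floors, at full-picture pixels (383,153) and (448,204). They are about 120 mm across, as described. The purple dish, bottom left of the crop, is excluded. The dock and gate are clear to see. I'll move over the dock for a wrist view.

```bash
python3 -m handwheel '1.9 -2.35 0.5 -7;1.9 -2.35 0.5 -7;1.9 -2.35 0.5 -7;1.9 -2.35 0.5 -7;1.9 -2.35 0.5 -7' 100
python3 -m handwheel '1.9 -2.35 0.5 -7;1.9 -2.35 0.5 -7;1.9 -2.35 0.5 -7;1.9 -2.35 0.5 -7;1.9 -2.35 0.5 -7'
python3 -m handwheel '1.9 -2.35 0.5 -7;1.9 -2.35 0.5 -7;1.9 -2.35 0.5 -7;1.9 -2.35 0.5 -7;1.9 -2.35 0.5 -7'
python3 -m handwheel '1.9 -2.35 0.5 -7;1.9 -2.35 0.5 -7;1.9 -2.35 0.5 -7;1.9 -2.35 0.5 -7;1.9 -2.35 0.5 -7'
python3 -m handwheel '0 0 0 -7;0 0 0 -7;0 0 0 0;0 0 0 0'
python3 - <<'E'
from h import *
i=manip.camera_info("wrist"); print(i["fov_y"],i["cx"],i["cy"],np.round(i["cam_to_world"],3).tolist())
im=manip.grab_frame("wrist"); cv2.imwrite("pics/w1.png",im); np.save("w1.npy",i,allow_pickle=True)
E
```

```text
clock: 0.52
ee_pos: [0.2614, 0.4837, 0.2475]
orientation: [0.428, 0.904, -0.0, -0.0]
force: [0.7, -0.3, 0.0]
gripper_width: 0.0577
grasp_force: 0.0
clock: 0.93
ee_pos: [0.3565, 0.3661, 0.2727]
orientation: [0.68, 0.733, -0.0, -0.0]
force: [0.3, -0.3, 0.5]
gripper_width: 0.0537
grasp_force: 0.0
clock: 1.35
ee_pos: [0.4515, 0.2486, 0.2977]
orientation: [0.869, 0.494, -0.0, -0.0]
force: [0.3, -0.2, -0.4]
gripper_width: 0.0534
grasp_force: 0.0
clock: 1.77
ee_pos: [0.5465, 0.1311, 0.3226]
orientation: [0.978, 0.21, -0.0, -0.0]
force: [0.1, 0.3, 0.4]
gripper_width: 0.0534
grasp_force: 0.0
clock: 2.1
ee_pos: [0.5457, 0.1324, 0.3223]
orientation: [0.996, 0.094, -0.0, 0.0]
force: [0.2, -0.3, 0.2]
gripper_width: 0.0532
grasp_force: 0.0
62.89307289053308 317.084914831777 200.34224579897642 [[0.187, 0.947, 0.26, 0.617], [-0.982, 0.18, 0.049, 0.147], [-0.0, -0.265, 0.964, 0.485], [0.0, 0.0, 0.0, 1.0]]
```

View pics/w1.png

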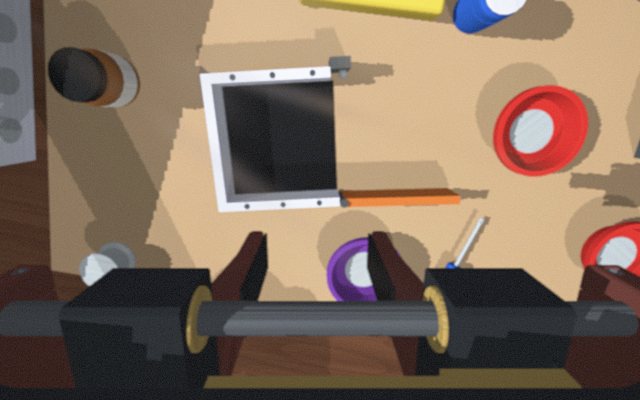

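Wrist view: the dock's wall tops have outer corners at about (201,74), (219,211), (330,66) and (340,206). The gate runs from (341,198) to (460,198), the nearer red dish is at (541,131), and the purple dish at (360,270) is left alone.

Run:
```python
from h import *
i=np.load("w1.npy",allow_pickle=True).item()
im=cv2.imread("pics/w1.png"); H,S,V=cv2.split(cv2.cvtColor(im,cv2.COLOR_BGR2HSV))
m=((S<50)&(V>190)).astype(np.uint8)*255; m[:, :190]=0; m[225:]=0; m[:55]=0; m[:,350:]=0
m=cv2.morphologyEx(m,cv2.MORPH_CLOSE,np.ones((5,5)))
c=max(cv2.findContours(m,cv2.RETR_EXTERNAL,cv2.CHAIN_APPROX_NONE)[0],key=cv2.contourArea)
P=np.array([onz("wrist",*p[0],0.05,i)[:2] for p in c],np.float32)
r=cv2.minAreaRect(P); print("dock rect",r,cv2.boxPoints(r).round(4).tolist())
print("px hull",cv2.approxPolyDP(cv2.convexHull(c),4,True).reshape(-1,2).tolist())
for p in [(201,74),(219,211),(330,66),(340,206)]: print(onz("wrist",*p,.05,i)[:2].round(4))
org=((H>6)&(H<18)&(S>150)&(V>120)).astype(np.uint8)*255; org[:150]=0; org[225:]=0; org[:,:330]=0
c=max(cv2.findContours(org,cv2.RETR_EXTERNAL,cv2.CHAIN_APPROX_NONE)[0],key=cv2.contourArea)
P=np.array([onz("wrist",*p[0],0.05,i)[:2] for p in c],np.float32); print("gate",cv2.boxPoints(cv2.minAreaRect(P)).round(4).tolist())
red=(((H<5)|(H>172))&(S>150)&(V>90)).astype(np.uint8)*255
for c in cv2.findContours(red,cv2.RETR_EXTERNAL,cv2.CHAIN_APPROX_NONE)[0]:
    if cv2.contourArea(c)>2000:
        P=np.array([onz("wrist",*p[0],0.04,i)[:2] for p in c],np.float32)
        print("red",c.mean(0),cv2.minEnclosingCircle(P),cv2.fitEllipse(P))
im=cv2.imread("pics/top0.png")
for p in [(37,112),(68,290)]: print("top corner",onz("top",p[0]/3.2+225,p[1]/3.2+115,.05)[:2].round(4))
```

```text
dock rect ((0.5651720762252808, 0.19644856452941895), (0.18289358913898468, 0.16959236562252045), 13.713287353515625) [[0.4562000036239624, 0.257099986076355], [0.49639999866485596, 0.09239999949932098], [0.6740999817848206, 0.13570000231266022], [0.633899986743927, 0.3005000054836273]]
px hull [[328, 66], [339, 206], [219, 212], [200, 74]]
[0.6329 0.2972]
[0.4586 0.2557]
[0.672  0.1408]
[0.4972 0.0915]
gate [[0.49880000948905945, 0.08340000361204147], [0.5313000082969666, -0.06920000165700912], [0.5527999997138977, -0.06459999829530716], [0.5202999711036682, 0.08799999952316284]]
red [[540.33840304 130.32319392]] ((0.6453210115432739, -0.15091955661773682), 0.06240474060177803) ((0.6452467441558838, -0.1513250470161438), (0.11723596602678299, 0.12377706915140152), 5.382752418518066)
top corner [0.6292 0.2947]
top corner [0.4581 0.2512]
```

```bash
python3 -m handwheel '-0.3 -4 0 3;-0.3 -4 0 0;-0.3 -4 0 0;-0.3 -4 0 0;-0.3 -4 0 0' >/dev/null
python3 -m handwheel '-0.3 -4 0 0;-0.3 -4 0 0;-0.3 -4 0 0;-0.3 -4 0 0;-0.3 -4 0 0' >/dev/null
python3 -m handwheel '0 -2 0 0;0 0 0 0;0 0 0 0;0 0 0 0'
cat >> h.py <<'E'
def reds(z=0.04,n="wrist",save=None,amin=1500):
    i=manip.camera_info(n); im=manip.grab_frame(n)
    if save: cv2.imwrite(save,im)
    H,S,V=cv2.split(cv2.cvtColor(im,cv2.COLOR_BGR2HSV))
    red=(((H<5)|(H>172))&(S>150)&(V>90)).astype(np.uint8)*255
    for c in cv2.findContours(red,cv2.RETR_EXTERNAL,cv2.CHAIN_APPROX_NONE)[0]:
        if cv2.contourArea(c)>amin:
            P=np.array([onz(n,*p[0],z,i)[:2] for p in c],np.float32)
            (a,b),r=cv2.minEnclosingCircle(P); e=cv2.fitEllipse(cv2.convexHull(P))
            print(n,"red px",c.mean(0).round().tolist(),"circ",round(a,4),round(b,4),round(r,4),"ell",np.round(e[0],4),np.round(e[1],4))
E
python3 - <<'E'
from h import *
reds(save="pics/w2.png"); s=manip.sense(); print(s["ee_pos"],s["qpos"])
E
```

```text
clock: 3.32
ee_pos: [0.5159, -0.2863, 0.3224]
orientation: [0.993, 0.119, -0.0, -0.0]
force: [-0.0, 0.3, -0.3]
gripper_width: 0.0529
grasp_force: 0.0
wrist red px [[358.0, 191.0]] circ 0.4922 -0.3504 0.0601 ell [ 0.492  -0.3501] [0.1183 0.1194]
wrist red px [[239.0, 40.0]] circ 0.6456 -0.1537 0.0602 ell [ 0.6442 -0.154 ] [0.1147 0.1202]
[ 0.51602806 -0.28599819  0.32256092] [-5.26413935e-01  2.73699908e-01  1.60848075e+00  3.15225185e-04
  1.25999150e+00  8.04468600e-01]
```

```bash
python3 -m handwheel '-0.3 -2.9 -2 0;-0.3 -2.9 -2 0;-0.3 -3 -2 0;-0.2 -2.9 -2 0' >/dev/null
python3 -m handwheel '0 0 -3.6 0;0 0 -3.6 0;0 0 -3.6 0;0 0 -3.6 0;0 0 -3.6 0' >/dev/null
python3 -m handwheel '0 0 -1 0;0 0 -1 0;0 0 -1 0;0 0 -0.4 0;0 0 0 0'
python3 -m handwheel '0 0 0 0;0 0 0 0;0 0 0 0;0 0 0 0;0 0 0 0' 255
python3 -m handwheel '0 0 0 0;0 0 0 0;0 0 0 0;0 0 0 0;0 0 0 0'
```

```text
clock: 4.53
ee_pos: [0.5056, -0.4045, 0.0293]
orientation: [0.993, 0.119, 0.0, 0.0]
force: [-0.3, 0.1, 1.4]
gripper_width: 0.0533
grasp_force: 0.0
clock: 4.95
ee_pos: [0.5051, -0.4047, 0.0292]
orientation: [0.993, 0.118, 0.0, 0.0]
force: [-0.6, 0.3, -0.2]
gripper_width: 0.0232
grasp_force: 0.0
clock: 5.37
ee_pos: [0.5047, -0.4044, 0.0288]
orientation: [0.993, 0.118, -0.0, -0.0]
force: [-2.3, 0.7, 2.7]
gripper_width: 0.0109
grasp_force: 28.2
```

```bash
python3 -m handwheel '0 0 1 0;0 0 2 0;0 0 3 0;0 0 3 0;0 0 3 0'
python3 -m handwheel '0 0 0 0;0 0 0 0;0 0 0 0'
python3 - <<'E'
from h import *
reds(0.04+0.12,save="pics/w3.png"); reds(0.16,"scene","pics/s3.png",300)
a=cv2.imread("pics/w3.png"); b=cv2.imread("pics/s3.png")[60:260,60:380]
cv2.imwrite("pics/c3.png",np.vstack([cv2.resize(a,(480,300)),cv2.resize(b,(480,300))]))
E
```

```text
clock: 5.78
ee_pos: [0.5047, -0.4041, 0.1499]
orientation: [0.993, 0.118, -0.0, -0.0]
force: [0.1, -0.3, -1.5]
gripper_width: 0.0103
grasp_force: 30.0
clock: 6.03
ee_pos: [0.5045, -0.404, 0.1481]
orientation: [0.993, 0.118, -0.0, -0.0]
force: [-0.1, 0.5, -3.1]
gripper_width: 0.0106
grasp_force: 30.0
wrist red px [[229.0, 221.0]] circ 0.5022 -0.3555 0.0549 ell [ 0.5007 -0.3548] [0.1045 0.1105]
wrist red px [[46.0, 9.0]] circ 0.589 -0.2688 0.0208 ell [ 0.588  -0.2676] [0.0115 0.0389]
scene red px [[99.0, 273.0]] circ 0.9683 -0.205 0.2513 ell [ 0.9636 -0.2012] [0.1488 0.5538]
scene red px [[223.0, 208.0]] circ 0.7152 -0.0719 0.0544 ell [ 0.7143 -0.072 ] [0.0995 0.1076]
scene red px [[195.0, 119.0]] circ 0.5117 -0.3357 0.0783 ell [ 0.509  -0.3347] [0.1137 0.1546]
```

View pics/c3.png

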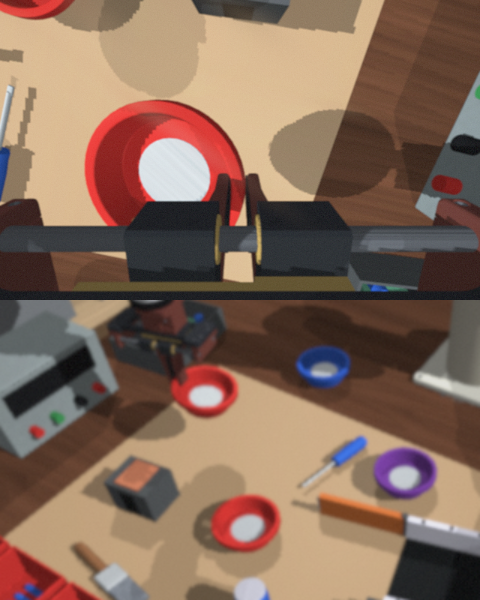

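The dish is held at (195,119) in the scene picture, tipped down slightly at its far side, as a one-sided pinch would give. The other red dish is unmoved at (223,208). I'll estimate the tilt, then move over it.

```bash
python3 - <<'E'
from h import *
i=manip.camera_info("wrist"); s=manip.sense(); p=np.array(s["ee_pos"]); ex=np.array([-.242,.970,0]); ez=np.array([0,0,1.])
im=cv2.imread("pics/w3.png"); H,S,V=cv2.split(cv2.cvtColor(im,cv2.COLOR_BGR2HSV)); red=((H<5)|(H>172))&(S>150)&(V>90)
for t in (0,5,10,15,20):
    th=np.radians(t); q=p-0.0055*ex+0.012*ez+0.12*(np.cos(th)*ex-np.sin(th)*ez); print(t,np.round(pix("wrist",q,i)))
for v in (200,210,220,230,240,250): print(v,np.where(red[v,60:])[0][:1]+60)
E
python3 -m handwheel '3 4 0 0;3 4 0 0;3 4 0 0;3 4 0 0;3.2 3.9 0 0' >/dev/null
python3 -m handwheel '0 0 0 0;0 0 0 0;0 0 0 0'
```

```text
0 [ 92. 261.]
5 [106. 252.]
10 [120. 245.]
15 [134. 238.]
20 [147. 232.]
200 [116]
210 [114]
220 [113]
230 [113]
240 [115]
250 [117]
clock: 6.8
ee_pos: [0.6304, -0.2385, 0.147]
orientation: [0.993, 0.119, -0.001, -0.001]
force: [-0.4, 0.3, -1.8]
gripper_width: 0.0105
grasp_force: 30.5
```

```bash
python3 -m handwheel '1.35 1.7 0 0;1.35 1.7 0 0;0 0 -2 0;0 0 -2 0;0 0 -2 0' >/dev/null
python3 -m handwheel '0 0 -1 0;0 0 -0.5 0;0 0 0 0;0 0 0 0'
python3 -m handwheel '0 0 -0.5 0;0 0 -0.5 0;0 0 0 0;0 0 0 0'
python3 -m handwheel '0 0 -0.5 0;0 0 -0.5 0;0 0 0 0'
```

```text
clock: 7.55
ee_pos: [0.6584, -0.2058, 0.0741]
orientation: [0.993, 0.118, 0.0, 0.0]
force: [0.4, 0.6, -2.0]
gripper_width: 0.01
grasp_force: 30.5
clock: 7.88
ee_pos: [0.6583, -0.2049, 0.0637]
orientation: [0.993, 0.118, -0.0, -0.0]
force: [-0.4, 0.6, -2.1]
gripper_width: 0.0097
grasp_force: 30.5
clock: 8.13
ee_pos: [0.6584, -0.2054, 0.0534]
orientation: [0.993, 0.118, 0.0, 0.0]
force: [-0.0, -3.5, 3.4]
gripper_width: 0.0101
grasp_force: 31.8
```

```bash
python3 -m handwheel '0 -0.1 -0.4 0;0.1 -0.2 -0.4 0;0 0 0 0;0 0 0 0'
python3 -m handwheel '0 0 0 0;0 0 0 0;0 0 0 0;0 0 0 0;0 0 0 0' 150
python3 - <<'E'
from h import *
reds(0.05,"wrist","pics/w4.png"); reds(0.05,"scene","pics/s4.png",300)
a=cv2.imread("pics/w4.png"); b=cv2.imread("pics/s4.png")[120:280,130:386]
cv2.imwrite("pics/c4.png",np.vstack([cv2.resize(a,(480,300)),cv2.resize(b,(480,300),interpolation=cv2.INTER_CUBIC)]))
E
```

```text
clock: 8.47
ee_pos: [0.6592, -0.2077, 0.0462]
orientation: [0.993, 0.118, -0.0, -0.0]
force: [-3.9, -0.2, 7.6]
gripper_width: 0.0102
grasp_force: 31.5
clock: 8.88
ee_pos: [0.6593, -0.2077, 0.0453]
orientation: [0.993, 0.118, -0.0, -0.0]
force: [0.0, -0.1, 0.3]
gripper_width: 0.0361
grasp_force: 0.0
wrist red px [[213.0, 219.0]] circ 0.6471 -0.1508 0.0638 ell [ 0.6456 -0.1519] [0.1212 0.1276]
scene red px [[100.0, 273.0]] circ 0.9478 -0.2972 0.2916 ell [ 0.9478 -0.2957] [0.2022 0.6183]
scene red px [[221.0, 206.0]] circ 0.65 -0.1456 0.0696 ell [ 0.6519 -0.1496] [0.1188 0.1403]
```

View pics/c4.png

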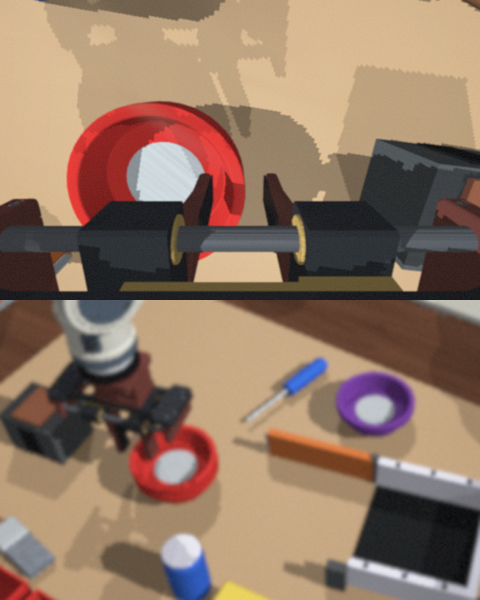

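Wrist (upper) and scene (lower) views: the two red dishes look nested, with one rim line at scene (221,206). I'll back off and check from above.

```bash
python3 -m handwheel '0 0 3 0;0 0 4 0;-1 0 4 0;-2 0 4 0;-2 0 4 0' >/dev/null
python3 -m handwheel '0 0 3 0;0 0 0 0;0 0 0 0;0 0 0 0'
python3 - <<'E'
from h import *
reds(0.056,"wrist","pics/w5.png"); reds(0.056,"top","pics/t5.png",300)
a=cv2.imread("pics/w5.png"); cv2.imwrite("pics/c5.png",a)
H,S,V=cv2.split(cv2.cvtColor(a,cv2.COLOR_BGR2HSV)); i=manip.camera_info("wrist")
m=((S<60)&(V>150)).astype(np.uint8)*255
for c in cv2.findContours(m,cv2.RETR_EXTERNAL,cv2.CHAIN_APPROX_NONE)[0]:
    if 500<cv2.contourArea(c)<20000:
        P=np.array([onz("wrist",*p[0],.032,i)[:2] for p in c],np.float32); print("white",c.mean(0),cv2.fitEllipse(P))
E
```

```text
clock: 9.73
ee_pos: [0.6118, -0.2078, 0.2597]
orientation: [0.993, 0.118, -0.0, -0.0]
force: [-0.3, 0.1, -1.5]
gripper_width: 0.0364
grasp_force: 0.0
wrist red px [[277.0, 132.0]] circ 0.6472 -0.1535 0.0596 ell [ 0.6474 -0.1535] [0.1181 0.1187]
top red px [[384.0, 151.0]] circ 0.6425 -0.1513 0.0635 ell [ 0.6426 -0.1521] [0.1186 0.1258]
top red px [[407.0, 65.0]] circ 0.9345 -0.2267 0.0924 ell [ 0.9368 -0.2206] [0.1482 0.1832]
top red px [[365.0, 63.0]] circ 0.9343 -0.0941 0.0916 ell [ 0.9364 -0.0986] [0.1516 0.1689]
top red px [[446.0, 16.0]] circ 1.134 -0.3483 0.6555 ell [ 1.1213 -0.4896] [0.1608 1.8105]
top red px [[83.0, 9.0]] circ 1.0877 0.8417 0.281 ell [1.0952 0.729 ] [0.0817 0.9658]
white [[111.91176471 279.54901961]] ((0.4074852168560028, 0.0229734405875206), (0.04134606570005417, 0.05819648504257202), 66.70941162109375)
white [[280.92307692 132.68531469]] ((0.6464136838912964, -0.15531404316425323), (0.052178189158439636, 0.06006624922156334), 98.2265853881836)
```

View pics/c5.png

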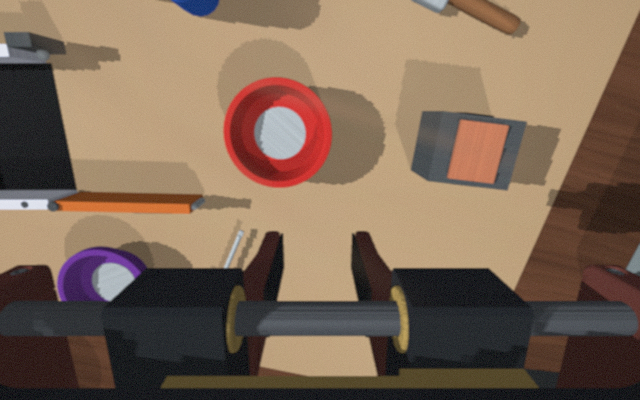

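The stack is level: its rim circle has radius 59.6 mm at z = 56 mm, centred at (277,132), with the white floor concentric. I'll regrip the trailing rim.

```bash
python3 -m handwheel '2.4 0.1 -3 0;2.4 0.1 -3 0;0 0 -4 0;0 0 -4 0;0 0 -3 0' >/dev/null
python3 -m handwheel '0 0 -2 0;0 0 -1.5 0;0 0 -0.9 0;0 0 0 0'
python3 -m handwheel '0 0 0 0;0 0 0 0;0 0 0 0;0 0 0 0;0 0 0 0' 255 >/dev/null
python3 -m handwheel '0 0 0 0;0 0 0 0;0 0 0 0'
```

```text
clock: 10.58
ee_pos: [0.6587, -0.2053, 0.0434]
orientation: [0.993, 0.118, -0.002, -0.001]
force: [-0.1, 0.1, 0.9]
gripper_width: 0.0363
grasp_force: 0.0
clock: 11.25
ee_pos: [0.6607, -0.2065, 0.0477]
orientation: [0.993, 0.118, 0.001, 0.001]
force: [-1.0, -1.4, 7.1]
gripper_width: 0.01
grasp_force: 28.0
```

```bash
python3 -m handwheel '0 0 0.1 0;-0.1 0.5 0.1 0;-0.2 1 0 0;-0.3 1.4 0 0;-0.3 1.4 0 0'
python3 -m handwheel '-0.3 1.4 0 0;-0.3 1.4 0 0;-0.4 1.4 0 0;-0.3 1.4 0 0;-0.3 1.4 0 0'
python3 -m handwheel '-0.3 1 0 0;-0.2 1 0 0;-0.1 0.5 0 0;0 0 0 0'
python3 - <<'E'
from h import *
reds(0.056,"wrist","pics/w6.png"); reds(0.056,"top","pics/t6.png",300)
a=cv2.imread("pics/w6.png"); b=cv2.imread("pics/t6.png")[100:260,220:476]
cv2.imwrite("pics/c6.png",np.vstack([cv2.resize(a,(480,300)),cv2.resize(b,(480,300),interpolation=cv2.INTER_CUBIC)]))
E
```

```text
clock: 11.67
ee_pos: [0.6509, -0.1617, 0.0482]
orientation: [0.993, 0.118, 0.0, 0.0]
force: [-0.2, -2.8, 1.0]
gripper_width: 0.01
grasp_force: 28.9
clock: 12.08
ee_pos: [0.6346, -0.0912, 0.0482]
orientation: [0.993, 0.119, -0.0, -0.0]
force: [0.0, -2.8, 1.3]
gripper_width: 0.0098
grasp_force: 28.9
clock: 12.42
ee_pos: [0.6286, -0.0664, 0.048]
orientation: [0.993, 0.119, -0.0, -0.0]
force: [0.1, 1.5, -1.1]
gripper_width: 0.0096
grasp_force: 28.8
wrist red px [[221.0, 222.0]] circ 0.6204 -0.0108 0.0617 ell [ 0.6189 -0.012 ] [0.1168 0.123 ]
top red px [[491.0, 68.0]] circ 0.9333 -0.4929 0.0992 ell [ 0.9327 -0.4851] [0.1475 0.1904]
top red px [[449.0, 67.0]] circ 0.933 -0.359 0.0945 ell [ 0.9352 -0.3534] [0.1501 0.1817]
top red px [[408.0, 65.0]] circ 0.9345 -0.2267 0.0924 ell [ 0.9312 -0.2215] [0.1537 0.1698]
top red px [[365.0, 63.0]] circ 0.9343 -0.0941 0.0916 ell [ 0.9364 -0.0983] [0.1517 0.1693]
top red px [[446.0, 16.0]] circ 1.1323 -0.3469 0.6572 ell [ 1.1195 -0.4653] [0.168  1.7043]
top red px [[83.0, 9.0]] circ 1.0877 0.8417 0.281 ell [1.0952 0.729 ] [0.0817 0.9658]
```

View pics/c6.png

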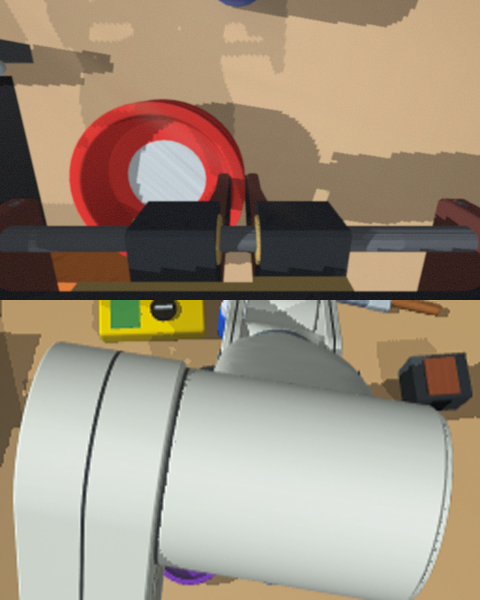

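The stack is following the gripper; the wrist view shows it concentric at (221,222). Next, on through the gate.

```bash
python3 -m handwheel '-0.1 0.5 0 0;-0.3 1.1 0 0;-0.4 1.5 0 0;-0.4 1.5 0 0;-0.3 1.5 0 0'
python3 -m handwheel '-0.4 1.5 0 0;-0.3 1.5 0 0;-0.4 1.5 0 0;-0.4 1.5 0 0;-0.3 1.5 0 0'
python3 -m handwheel '-0.4 1.5 0 0;-0.4 1.5 0 0;-0.4 1.4 0 0;-0.3 1.2 0 0;-0.1 0.6 0 0'
python3 -m handwheel '0 0 0 0;0 0 0 0'
```

```text
clock: 12.93
ee_pos: [0.6134, -0.0057, 0.0481]
orientation: [0.993, 0.118, -0.0, -0.0]
force: [1.0, -3.0, 0.2]
gripper_width: 0.0096
grasp_force: 28.9
clock: 13.35
ee_pos: [0.5953, 0.0698, 0.0482]
orientation: [0.993, 0.119, -0.0, -0.0]
force: [1.0, -2.8, 0.6]
gripper_width: 0.0098
grasp_force: 28.9
clock: 13.77
ee_pos: [0.5792, 0.132, 0.0482]
orientation: [0.993, 0.119, -0.0, -0.0]
force: [0.2, -3.3, 1.1]
gripper_width: 0.0096
grasp_force: 28.9
clock: 13.93
ee_pos: [0.5798, 0.1309, 0.0481]
orientation: [0.993, 0.119, -0.0, -0.0]
force: [-0.7, 1.7, -1.0]
gripper_width: 0.0099
grasp_force: 28.8
```

```bash
python3 -m handwheel '-0.1 0.3 0 0;-0.1 0.3 -0.1 0;0 0 -0.1 0;0 0 0 0;0 0 0 0'
python3 -m handwheel '0 0 0 0;0 0 0 0;0 0 0 0;0 0 0 0;0 0 0 0' 150
python3 -m handwheel '0 0 2 0;0 0 4 0;-2 0 4 0;-2 0 4 0;-2 0 4 0' >/dev/null
python3 -m handwheel '0 0 3 0;0 0 0 0;0 0 0 0;0 0 0 0'
python3 - <<'E'
from h import *
reds(0.056,"wrist","pics/w7.png"); i=manip.camera_info("wrist")
a=cv2.imread("pics/w7.png"); H,S,V=cv2.split(cv2.cvtColor(a,cv2.COLOR_BGR2HSV))
org=((H>6)&(H<18)&(S>150)&(V>120)).astype(np.uint8)*255
for c in cv2.findContours(org,cv2.RETR_EXTERNAL,cv2.CHAIN_APPROX_NONE)[0]:
    if cv2.contourArea(c)>300:
        P=np.array([onz("wrist",*p[0],0.05,i)[:2] for p in c],np.float32); print("gate",c.mean(0),cv2.boxPoints(cv2.minAreaRect(P)).round(4).tolist())
E
```

```text
clock: 14.35
ee_pos: [0.579, 0.1352, 0.0476]
orientation: [0.993, 0.118, 0.001, 0.0]
force: [-1.5, -4.1, 12.7]
gripper_width: 0.0096
grasp_force: 29.8
clock: 14.77
ee_pos: [0.578, 0.136, 0.0459]
orientation: [0.993, 0.118, -0.0, -0.0]
force: [0.4, 0.9, -0.3]
gripper_width: 0.0354
grasp_force: 0.0
clock: 15.52
ee_pos: [0.5219, 0.136, 0.2473]
orientation: [0.993, 0.118, -0.0, 0.0]
force: [0.3, 0.3, -0.6]
gripper_width: 0.0363
grasp_force: 0.0
wrist red px [[278.0, 123.0]] circ 0.5671 0.1898 0.0609 ell [0.5672 0.1897] [0.121  0.1212]
gate [[426.28919861 203.6445993 ]] [[0.49709999561309814, 0.08309999853372574], [0.5307999849319458, -0.06939999759197235], [0.5443000197410583, -0.06639999896287918], [0.5105999708175659, 0.08609999716281891]]
```

View pics/w7.png

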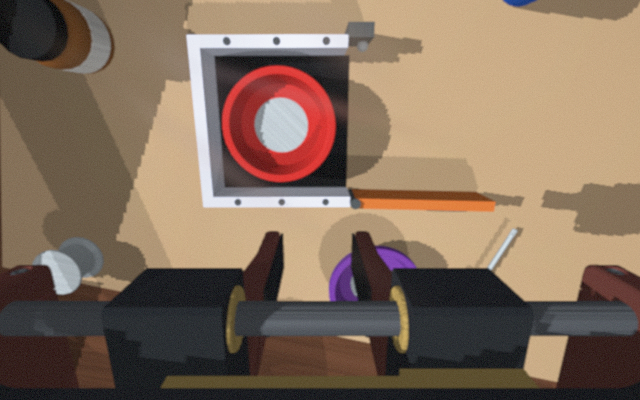

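The stack stands in the dock at (278,123), measured centre (0.567, 0.190), within 2 mm of the dock's centre. The gate runs from (350,200) to (493,203). Next I'll plan the gate push and check the clearance to the purple dish and the screwdriver.

Run:
```python
from h import *
im=cv2.imread("pics/top0.png"); H,S,V=cv2.split(cv2.cvtColor(im,cv2.COLOR_BGR2HSV))
m=((H>125)&(H<150)&(S>100)&(V>60)).astype(np.uint8)*255; m[:200]=0
c=max(cv2.findContours(m,cv2.RETR_EXTERNAL,cv2.CHAIN_APPROX_NONE)[0],key=cv2.contourArea)
print("purple",cv2.minEnclosingCircle(np.array([onz("top",*p[0],.04)[:2] for p in c],np.float32)))
for p in [(375,197),(372,222),(364,250)]: print("screwdriver",onz("top",*p,.01)[:2].round(3))
Hn=np.array([.504,.085]); prev=None
def tcp(phi,off,r=.13):
    f=np.radians(phi); d=np.array([np.cos(f),np.sin(f)]); return Hn+r*d-off*np.array([-d[1],d[0]])
p0=tcp(-76,.035); s=manip.sense(); print("start",p0.round(4),"delta cm",((p0-s["ee_pos"][:2])*100).round(2),s["ee_pos"].round(4))
prev=p0
for phi in list(np.arange(-76,15,6))+[14]:
    q=tcp(phi,.016); print(phi,q.round(4),((q-prev)*100).round(2)); prev=q
```

```text
purple ((0.3927971124649048, 0.028782010078430176), 0.05977194383740425)
screwdriver [ 0.508 -0.135]
screwdriver [ 0.43  -0.127]
screwdriver [ 0.345 -0.104]
start [ 0.5015 -0.0496] delta cm [ -2.   -18.55] [0.5215 0.1359 0.2466]
-76 [ 0.5199 -0.045 ] [1.84 0.46]
-70 [ 0.5334 -0.0426] [1.35 0.24]
-64 [ 0.5466 -0.0389] [1.32 0.38]
-58 [ 0.5593 -0.0337] [1.27 0.51]
-52 [ 0.5714 -0.0273] [1.21 0.64]
-46 [ 0.5828 -0.0196] [1.14 0.77]
-40 [ 0.5933 -0.0108] [1.05 0.88]
-34 [ 0.6028 -0.001 ] [0.95 0.99]
-28 [0.6113 0.0098] [0.84 1.08]
-22 [0.6185 0.0215] [0.73 1.16]
-16 [0.6246 0.0338] [0.6  1.23]
-10 [0.6292 0.0467] [0.47 1.29]
-4 [0.6326 0.06  ] [0.33 1.33]
2 [0.6345 0.0735] [0.19 1.36]
8 [0.635  0.0872] [0.05 1.37]
14 [0.634  0.1009] [-0.1   1.37]
14 [0.634  0.1009] [0. 0.]
```

```bash
python3 -m handwheel '-0.4 -3.7 0 0;-0.4 -3.7 0 0;-0.4 -3.7 0 0;-0.4 -3.7 0 0;-0.4 -3.7 0 0' 255 >/dev/null
python3 -m handwheel '0 0 -4 0;0 0 -4 0;0 0 -4 0;0 0 -4 0;0 0 -3 0' >/dev/null
python3 -m handwheel '0 0 -2 0;0 0 -1.4 0;0 0 0 0;0 0 0 0'
python3 -m handwheel '0.9 0.2 0 0;0.9 0.2 0 0;0.7 0.1 0 3;0.7 0.1 0 3;0.7 0.2 0 3'
python3 -m handwheel '0.6 0.2 0 3;0.6 0.2 0 3;0.6 0.3 0 3;0.6 0.3 0 3;0.6 0.3 0 3'
```

```text
clock: 16.73
ee_pos: [0.5005, -0.0488, 0.0221]
orientation: [0.993, 0.118, -0.002, -0.001]
force: [0.7, 0.2, 0.0]
gripper_width: 0.0004
grasp_force: 0.0
clock: 17.15
ee_pos: [0.5435, -0.0408, 0.0254]
orientation: [0.98, 0.197, 0.001, 0.0]
force: [-1.1, 0.3, -0.1]
gripper_width: 0.0004
grasp_force: 0.2
clock: 17.57
ee_pos: [0.5734, -0.0276, 0.0255]
orientation: [0.946, 0.324, 0.001, 0.001]
force: [-0.3, 0.2, 0.4]
gripper_width: 0.0002
grasp_force: 0.2
```

```bash
python3 -m handwheel '0.6 0.4 0 3;0.5 0.4 0 3;0.5 0.4 0 3;0.5 0.5 0 3;0.5 0.5 0 3' >/dev/null
python3 -m handwheel '0.4 0.5 0 3;0.4 0.5 0 3;0.4 0.5 0 3;0.4 0.6 0 3;0.3 0.6 0 3'
python3 -m handwheel '0.3 0.6 0 3;0.3 0.6 0 3;0.2 0.7 0 3;0.2 0.6 0 3;0.2 0.7 0 3'
python3 -m handwheel '0.1 0.6 0 3;0.1 0.7 0 3;0 0.7 0 3;0 0 0 0'
```

```text
clock: 18.4
ee_pos: [0.6185, 0.0217, 0.0257]
orientation: [0.83, 0.557, 0.001, 0.001]
force: [-0.8, -0.9, 0.9]
gripper_width: 0.0006
grasp_force: 0.2
clock: 18.82
ee_pos: [0.6304, 0.0538, 0.0257]
orientation: [0.75, 0.661, 0.001, 0.001]
force: [-0.6, -0.5, -0.2]
gripper_width: 0.0005
grasp_force: 0.2
clock: 19.15
ee_pos: [0.6321, 0.0746, 0.0256]
orientation: [0.696, 0.718, 0.001, 0.001]
force: [1.2, -0.2, 0.6]
gripper_width: 0.0008
grasp_force: 0.0
```

```bash
python3 -m handwheel '0.1 0.6 0 3;0.1 0.6 0 3;0 0.5 0 3;0 0.4 0 3;0 0 0 0'
python3 -m handwheel '0 0.3 0 0;0 0.3 0 0;0 0 0 0;0 0 0 0'
python3 -m handwheel '0 0.3 0 0;0 0.3 0 0;0 0 0 0;0 0 0 0'
```

```text
clock: 19.57
ee_pos: [0.6335, 0.0944, 0.0251]
orientation: [0.618, 0.786, 0.001, 0.001]
force: [0.2, 0.1, 0.6]
gripper_width: 0.0006
grasp_force: 0.0
clock: 19.9
ee_pos: [0.6323, 0.1005, 0.0242]
orientation: [0.619, 0.786, 0.0, -0.0]
force: [0.0, -0.5, 0.1]
gripper_width: 0.0003
grasp_force: 0.0
clock: 20.23
ee_pos: [0.6322, 0.1013, 0.0241]
orientation: [0.618, 0.786, -0.002, 0.001]
force: [0.2, -24.9, 3.9]
gripper_width: 0.0002
grasp_force: 12.2
```

A hard stop at 25 N suggests the gate is shut. I'll back off and check.

```bash
python3 -m handwheel '0.2 -0.8 0 0;0.6 -2.4 0 0;0 -2 2 0;-1 0 4 0;-2 0 4 0' >/dev/null
python3 -m handwheel '-2 2 4 0;-3 2 4 0;-3 2 3 0;0 0 0 0;0 0 0 0'
python3 - <<'E'
from h import *
reds(0.056,"wrist","pics/w8.png",amin=800); i=manip.camera_info("wrist"); a=cv2.imread("pics/w8.png")
H,S,V=cv2.split(cv2.cvtColor(a,cv2.COLOR_BGR2HSV)); org=((H>6)&(H<18)&(S>150)&(V>120)).astype(np.uint8)*255
for c in cv2.findContours(org,cv2.RETR_EXTERNAL,cv2.CHAIN_APPROX_NONE)[0]:
    if cv2.contourArea(c)>300:
        P=np.array([onz("wrist",*p[0],0.05,i)[:2] for p in c],np.float32); b=cv2.boxPoints(cv2.minAreaRect(P)); print("gate",c.mean(0),b.round(4).tolist())
E
```

```text
clock: 21.07
ee_pos: [0.5448, 0.1054, 0.2148]
orientation: [0.618, 0.786, 0.001, 0.001]
force: [1.0, 0.9, -0.5]
gripper_width: 0.0004
grasp_force: 0.0
wrist red px [[545.0, 364.0]] circ 0.8568 -0.042 0.0402 ell [ 0.8604 -0.0452] [0.0501 0.0882]
wrist red px [[360.0, 103.0]] circ 0.5674 0.1894 0.0607 ell [0.5673 0.1892] [0.1204 0.1206]
gate [[352.3993808  188.92260062]] [[0.5044000148773193, 0.10300000011920929], [0.5092999935150146, 0.08259999752044678], [0.6589000225067139, 0.11869999766349792], [0.6539999842643738, 0.13910000026226044]]
```

View pics/w8.png

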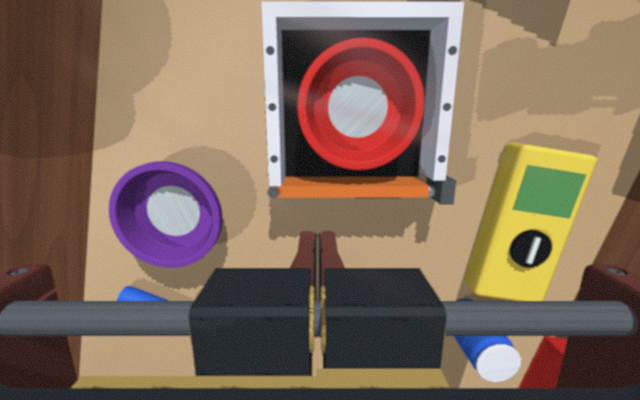

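The gate, (275–432, 188), lies square across the gateway against the catch post at heading 13.6°, matching the dock's 13.7°. The stack is centred at (360,103), and the arm touches nothing.

```bash
python3 -c "
from cell import manip
print(manip.finish_job())"
```

```text
the job is handed in; nothing more can be done
None
```

I nested the red dishes, slid the stack into the dock to within about 2 mm of its centre, pushed the gate shut, and handed the job in at about 21 s of the 72 s allowed. The catch was not read directly: I judged it home from a 25 N stop and the gate lying square in the last picture, and no verdict came back.

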